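# Stack a two-bottle gift case in the closing jig

### The job

Make up one gift case in the closing jig, ready for the press: set the case base between the jig's locators, put the insert that holds both bottles into it, close it with the lid, then lower the pressing plate over the jig's two dowels until it lies flat on the lid. Let go of each part once it is fully seated, before fetching the next. Leave the insert with the missing bottle, the two standing bottles and the jar where they are.

Things in the scene. Friction and masses are not known exactly. Their poses are not given: they have to be found in the camera images.
- jig: Fixed aluminium bed 230 (x) x 100 x 12 mm; origin: centre of its underside, on the table, z up. Two upright 10 mm dowels at x = +-92 mm, tips 79 mm above the table, last 8 mm tapered. Between them four black corner locators, 30 mm high, flared, hold the case base centred, long axis along x, 3 mm play per side; long sides open for fingers at x -45 to 45 mm. All parts fit either way round.
- case: Case base: white plastic tray, open on top, 126 (x) x 62 (y) x 14 (z) mm, walls and floor 5 mm thick. Loose, 60 g. Origin: centre of its underside. Seated in the jig it lies flat on the bed, underside 12 mm above the table.
- insert: Complete insert: grey holder 111 (x) x 47 (y) x 32 (z) mm, BOTH troughs filled by a lying amber bottle with black cap (fast in it, below its top). Sides upright from 10 to 24 mm high; below and above they slope in by 4 mm. Loose, 120 g. Origin: centre of its underside. Seated: on the case base's floor, 5 mm above that part's underside, 23 mm proud of its rim, 2.5 mm play per side.
- insert_part: The same insert with ONE bottle only, the other trough empty: not to be used, leave it where it lies. Same size and origin.
- lid: Lid: white plastic cover, closed top with a small brown sticker, open underneath, 126 (x) x 62 (y) x 29 (z) mm, walls 5, top 4 mm. Loose, 70 g, lies open side down. Origin: centre of its lower rim. Seated: over the insert (2.5 mm play per side), its rim on the case base's rim, origin 14 mm above the case base's, top 55 mm above the table.
- platen: Pressing plate: aluminium, 220 (x) x 60 (y) x 12 (z) mm, two 13 mm through holes at x = +-92 mm, y = 0. On top a black bar handle along x, 90 long, 14 wide, 14 high, its middle 36 mm above the plate's underside, on two posts at x = +-37 mm. Loose, 380 g. Origin: centre of its underside. Seated: flat on the lid, underside 55 mm above the table, dowels through both holes.
- vial_a: Standing amber bottle with black cap, 18 mm diameter, 80 mm high, nearest the robot; bystander. Origin: centre of its foot.
- vial_b: The same standing bottle, beyond the parts, far from the robot; bystander. Origin: centre of its foot.
- jar: Small jar, 44 mm diameter, 34 mm high, black cap; bystander. Origin: centre of its foot.
There are look-alikes about, which are no part of the job. What is shaped like the insert but red is not meant.

How it is judged:
By the outcome, as a careful person would: the job done as asked, in the order asked, and still so for the second after the job is handed in, with the robot touching nothing.
It also fails if it takes over 125 s, if anything falls off the work surface, if the arm or the gripper's body presses on something with over 40 N, if the wrist force passes 120 N, or if a joint passes its speed limit or range.

### The arm

A 6-joint arm with a two-finger parallel gripper is mounted at the origin on the work surface. World frame = base frame: x ahead of the robot, y to its left, z up, the work surface at z = 0. Lengths are in m, angles in rad, forces in N, time in s.
With the tool pointing down it reaches from about 0.25 to 0.725 m from the base axis. Payload 4 kg.
Tool frame: the origin (TCP) lies midway between the tips of the shut fingers; the grasp point (between the pads) lies grip_point_offset behind it (grip_point_offset is the distance from the TCP to the grasp point, in m); z points along the fingers, y is the line along which they close (so a half turn about z gives the same grasp; the last joint's range is limited). The gripper opens to 85 mm and grips with 20 to 120 N. Pads are 22 mm wide; open, the fingers measure 114 mm over their backs; the gripper's body (76 mm by 85 mm) begins 54 mm behind the grasp point. The pads swing forward as they close: fully open they stand 13 mm farther back than shut.
Start: joints at [-1.117, 0.241, 0.005, 1.335, 0, 1.571], TCP at [0.219, -0.449, 0.231] pointing down, gripper open.
Joint ranges: [-2.72, 2.72], [-1.05, 1.87], [-1.09, 1.28], [-1.99, 2.15], [-1.42, 1.44], [-3.14, 3.14]. Speed limits (rad/s): [2.79, 2.79, 3.14, 3.14, 3.14, 3.14].

### API

Orientations are given as a unit quaternion [x, y, z, w].
In Python, from workcell import * gives the robot as it stands. The module is installed in compiled form; this text tells all that it offers.
- The arm moves only by the tool arm_command, never from a script. Its arguments are lists of equal length, an entry for each row: "slide": the shift along the tool's x, y, z in cm, a list of three; "spin": the turn about the tool's z in degrees. A call has exactly 5 rows; each row is the pose to reach, as a shift and turn from the pose commanded when the call began, along the tool's axes at that moment; what a row does not reach only later rows make up. A row lasts 1/8 s, in which the tool goes at most 62.5 mm and 10.7 degrees, less where a joint would pass 70% of its speed; a pose out of reach is approached as far as the arm can. A call with a gripper value outside its range is refused whole. "jaw" is the finger opening in cm, from 0 to 8.54, set as the call begins (left out, the last holds). The fingers move at their own pace and stop on an object; the grip force is fixed at half the most. Time passes only in rows, so rows that repeat a pose let the fingers close, or fill a call up. It gives the time, the measured TCP pose, the force, the opening and the grip force at its end, in the units of the state.
- get_obs(): the state, without advancing time (a new reading comes with each control period).
- camera(name): name is "scene" or "side" or "wrist"; returns a dict with "pixels" (480x640x3 uint8, red, green, blue), "range_z" (480x640 float32, m along the optical axis (not along the pixel's ray), 0 where there is no reading), "intrinsics" (3x3 intrinsics, pixels), "k1" (the pictures are not rectified: a ray, as slopes to the right and down, at radius r is drawn at 1 + k1 r^2 times it, then the intrinsics apply), "rvec" (rotation vector, rad) and "tvec" (3), from world to camera coordinates, as OpenCV has them. Camera axes: x right, y down, z forward; pixel columns grow to the right and rows downward; lengths in m; the calibration is good to about 2 mm. A picture is of the moment at which its call begins.
- job_done(): hands the job in; it is judged then, once.
Trained networks look in a picture, given as the dict that the camera call returned (one of the last four; its "shot" number tells which), for a name from the list of things; names that differ only in an ending like _2 or _b are one class to them, and where a whole thing is asked for, a point or a joint stands for the part that bears it (a point fixed in the world has none). Each returns a list of dicts, best first, with "confidence" (0 to 1); they miss things now and then, are a little off and sometimes report something else, mostly with a low value. They report only what shows in the picture. A call takes as long as a camera call. They do not tell look-alikes from the thing itself.
- recognise(picture, thing): "centre" ([column, row] in pixels, amid what is visible of it).
- landmark_of(picture, thing): "centre" ([column, row] in pixels: a listed point, or the origin of a listed thing).
The state is a dict: "clock": time; "joint_pos": joint angles; "joint_vel": joint speeds; "tau": joint torques, N m; "eef_pos": TCP position; "tool_rot": TCP orientation; "ft_force": force on the tool from outside, world axes, zero at the start; "ft_torque": the same for the moment, N m; "grip_width": finger opening in m; "grasp_force": force on a finger pad.
Only numpy, scipy, OpenCV 4.12 (cv2) and the standard library are available. Lean on these libraries where they do the work, as an engineer would, in place of code of your own. Each camera call takes 0.05 s, during which the arm holds its last target. There are 200 camera calls.

## Working session

There is one attempt and no reset: what is moved stays moved. The work goes in short steps, Python scripts to look and compute and a tool call to move; the robot and the scene stay as the last step left them, time stands still between calls to the robot, and variables do not carry over. Pictures are saved under pics/ and viewed, at most 16 in all, crops included, and the job is handed in when it is done.

Besides the shell and the picture viewer there is one more tool, called after ">>>" as a command line: name --pt "numbers of a row" for each row, then --argument value for the rest. arm_command: Moves the arm, as the interface text tells. Its arguments: {"type":"object","properties":{"slide":{"type":"array","items":{"type":"array","items":{"type":"number"}}},"spin":{"type":"array","items":{"type":"number"}},"jaw":{"type":"number"}},"required":["slide","spin"]}

```bash
mkdir -p pics
cat > h.py <<'E'
from workcell import *
import numpy as np, cv2
from scipy.spatial.transform import Rotation as R
def cam(n):
    c=camera(n); c['R']=cv2.Rodrigues(np.array(c['rvec'],float))[0]; c['t']=np.array(c['tvec'],float).ravel(); return c
def slopes(c,uv):
    uv=np.atleast_2d(np.array(uv,float))
    K=np.array(c['intrinsics']); d=np.array([c['k1'],0,0,0],float)
    return cv2.undistortPoints(uv.reshape(-1,1,2),K,d).reshape(-1,2)
def ray(c,uv):
    s=slopes(c,uv); d=np.c_[s,np.ones(len(s))]@c['R']; o=-c['R'].T@c['t']; return o,d
def atz(c,uv,z):
    o,d=ray(c,uv); return o+d*((z-o[2])/d[:,2])[:,None]
def cloud(c):
    v,u=np.mgrid[0:480,0:640]; s=slopes(c,np.c_[u.ravel(),v.ravel()])
    z=c['range_z'].ravel(); P=np.c_[s*z[:,None],z]; W=(P-c['t'])@c['R']
    W[z<=0]=np.nan; return W.reshape(480,640,3)
def proj(c,P):
    return cv2.projectPoints(np.atleast_2d(np.array(P,float)),np.array(c['rvec'],float),c['t'],np.array(c['intrinsics']),np.array([c['k1'],0,0,0],float))[0].reshape(-1,2)
def save(c,n): cv2.imwrite('pics/'+n+'.png',c['pixels'][:,:,::-1])
E
cat > a.py <<'E'
from h import *
for n in ['scene','side','wrist']:
    c=cam(n); save(c,n+'0'); np.savez(n+'0.npz',**{k:c[k] for k in c if k!='shot'})
    W=cloud(c)
    print(n,'cam at',(-c['R'].T@c['t']).round(3),'axis',c['R'][2].round(2))
    for th in ['jig','case','insert','insert_part','lid','platen','vial_a','jar']:
        r=recognise(c,th)[:4]
        print(th,[(np.round(x['centre']).astype(int).tolist(),round(x['confidence'],2),W[int(x['centre'][1]),int(x['centre'][0])].round(3).tolist()) for x in r])
o=get_obs(); print(o)
E
python3 a.py
```

```text
scene cam at [1.543 0.419 0.752] axis [-0.74 -0.35 -0.57]
jig []
case [([432, 297], 0.65, [0.656, 0.229, 0.003])]
insert [([171, 276], 0.89, [0.837, -0.237, 0.031]), ([362, 270], 0.57, [0.664, 0.087, 0.028])]
insert_part [([221, 239], 0.7, [0.689, -0.221, 0.029])]
lid [([285, 251], 0.59, [0.673, -0.075, 0.03])]
platen [([446, 231], 0.94, [0.437, 0.194, 0.01])]
vial_a [([368, 198], 0.66, [0.442, 0.013, 0.051]), ([385, 318], 0.57, [0.792, 0.182, 0.043])]
jar [([346, 229], 0.69, [0.536, 0.0, 0.024])]
side cam at [ 0.485 -0.465  0.604] axis [ 0.2   0.62 -0.76]
jig [([227, 409], 0.58, [0.45, -0.217, 0.012])]
case [([291, 165], 0.97, [0.656, 0.229, 0.005])]
insert [([311, 212], 0.86, [0.648, 0.069, 0.031]), ([498, 350], 0.56, [0.82, -0.249, 0.024])]
insert_part [([385, 374], 0.68, [0.656, -0.237, 0.026])]
lid [([342, 287], 0.61, [0.65, -0.09, 0.028])]
platen [([181, 199], 0.89, [0.444, 0.157, 0.039])]
vial_a [([364, 154], 0.86, [0.783, 0.169, 0.049]), ([185, 263], 0.82, [0.435, 0.0, 0.056])]
jar [([240, 269], 0.89, [0.511, -0.017, 0.034])]
wrist cam at [ 0.292 -0.414  0.375] axis [-0.29 -0.14 -0.95]
jig []
case []
insert []
insert_part []
lid []
platen []
vial_a []
jar []
{'clock': 1.35, 'joint_pos': array([-1.11698988e+00,  2.40584395e-01,  5.00923245e-03,  1.33523928e+00,
        1.29509785e-06,  1.57081046e+00]), 'joint_vel': array([ 0.00065155,  0.00078411, -0.0010223 , -0.00024075, -0.00046758,
        0.00054777]), 'tau': array([ 2.16061794e-04, -3.72216833e+01,  2.52689373e+01,  1.65154292e-03,
       -4.86302906e-05, -1.34217152e-05]), 'eef_pos': array([ 0.21919013, -0.44938169,  0.2313178 ]), 'tool_rot': array([ 9.74369310e-01,  2.24954323e-01, -1.40726156e-06, -8.97343673e-06]), 'ft_force': array([-0.19398629, -0.85894897,  0.18305899]), 'ft_torque': array([0.0223475 , 0.00801471, 0.01185197]), 'grasp_force': 0.0, 'grip_width': 0.08542203385164135}
```

View pictures.

View pics/scene0.png

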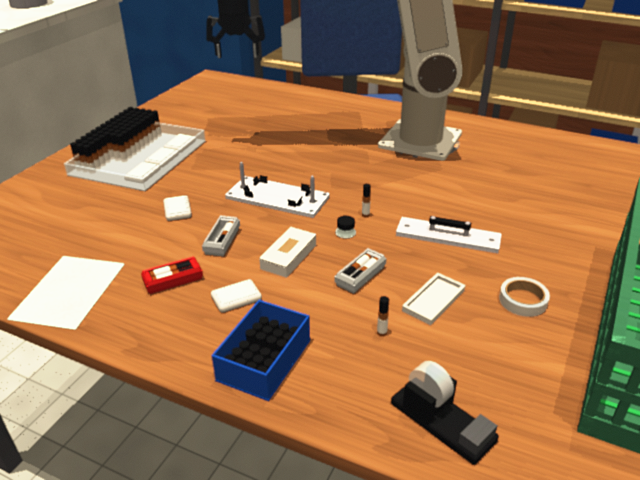

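View pics/side0.png

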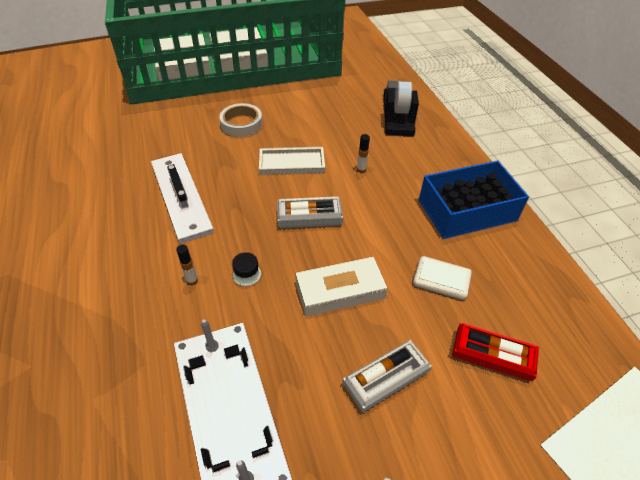

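```bash
cat > b.py <<'E'
from h import *
a=cv2.imread('pics/side0.png'); 
x=cv2.resize(a[185:240,265:355],None,fx=4.4,fy=4.4,interpolation=cv2.INTER_CUBIC)
y=cv2.resize(a[335:415,335:545],None,fx=3.5,fy=3.5,interpolation=cv2.INTER_CUBIC)
im=np.zeros((x.shape[0]+y.shape[0],max(x.shape[1],y.shape[1]),3),np.uint8); im[:x.shape[0],:x.shape[1]]=x; im[x.shape[0]:,:y.shape[1]]=y
print(im.shape); cv2.imwrite('pics/crop.png',im)
seeds=dict(case=(.656,.229,0,.02,.085),insert=(.655,.078,.02,.05,.075),lid=(.66,-.083,.02,.045,.09),platen=(.44,.18,.006,.02,.13),handle=(.44,.18,.027,.06,.13),jig=(.44,-.217,.006,.02,.15),dow=(.44,-.217,.045,.1,.15),loc=(.44,-.217,.027,.045,.15))
for n in ['scene','side']:
    c=dict(np.load(n+'0.npz')); W=cloud(c).reshape(-1,3); px=c['pixels'].reshape(-1,3).astype(int)
    for k,(x,y,lo,hi,r) in seeds.items():
        m=(np.hypot(W[:,0]-x,W[:,1]-y)<r)&(W[:,2]>lo)&(W[:,2]<hi)
        if k in('case','lid','platen','jig'):  m&=(px[:,2]>px[:,0]*.72)&(px[:,0]>130)
        P=W[m]
        if len(P)<10: print(n,k,len(P)); continue
        mask=np.zeros((480,640),np.uint8)
        rc=cv2.minAreaRect((P[:,:2]*1000).astype(np.float32))
        print(n,k,len(P),'z%',np.percentile(P[:,2],[5,50,95]).round(4),'rect',np.round(rc[0],1),np.round(rc[1],1),round(rc[2],1))
E
python3 b.py
```

```text
(522, 735, 3)
scene case 1600 z% [0.0021 0.0053 0.0143] rect [653.4 234.4] [ 71.5 145.2] 76.6
scene insert 941 z% [0.0216 0.0276 0.0316] rect [652.4  82.1] [ 48.4 113.6] 76.5
scene lid 1039 z% [0.024  0.028  0.0307] rect [653.  -80.4] [ 67.2 130.9] 87.1
scene platen 1520 z% [0.0078 0.0111 0.0137] rect [443.6 201.2] [ 71.4 217.9] 6.5
scene handle 345 z% [0.03   0.0394 0.0439] rect [440.7 201.6] [23.  88.1] 6.4
scene jig 1850 z% [0.0081 0.0112 0.0139] rect [ 453.1 -215.5] [109.  231.9] 3.3
scene dow 114 z% [0.0461 0.0619 0.0769] rect [ 453.2 -215.3] [ 13.9 196.8] 3.1
scene loc 130 z% [0.0274 0.0294 0.0421] rect [ 453.3 -215.6] [ 85.8 196.6] 3.7
side case 1188 z% [0.0033 0.0054 0.0147] rect [662.8 244. ] [ 81.3 125.4] 75.7
side insert 1467 z% [0.0225 0.0291 0.0327] rect [650.3  81.4] [ 48.3 110.7] 76.4
side lid 2437 z% [0.0276 0.0295 0.0312] rect [651.  -78.8] [ 62.6 125.8] 87.9
side platen 2284 z% [0.0102 0.0121 0.0139] rect [441.  200.9] [ 60.4 218.7] 7.4
side handle 330 z% [0.0334 0.0427 0.0447] rect [440.8 201.7] [14.2 91.2] 7.4
side jig 10468 z% [0.0105 0.0122 0.0139] rect [ 451.5 -211.5] [100.2 225.2] 2.8
side dow 266 z% [0.0477 0.0684 0.0794] rect [ 451.7 -215.9] [ 10.2 191.8] 2.6
side loc 535 z% [0.0274 0.0294 0.041 ] rect [ 451.4 -216.9] [ 83.8 189.3] 3.3
```

View pics/crop.png

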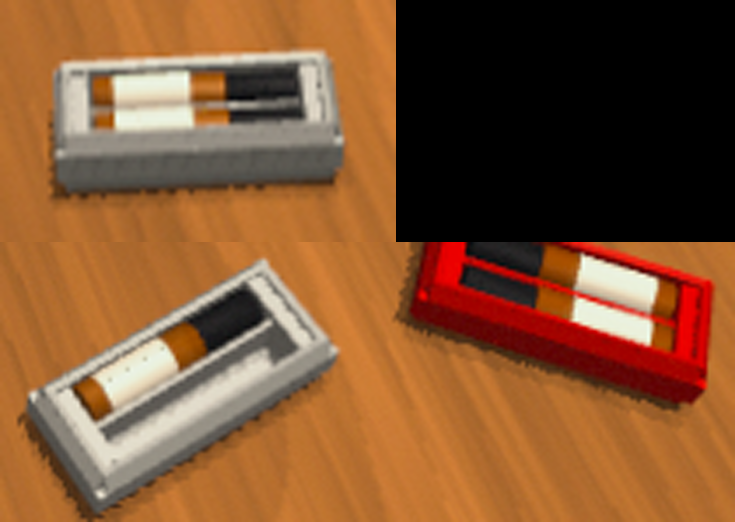

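Candidates (side view): (310,211) is grey with both bottles, so it is the insert meant. (387,374) is grey with one bottle, and (496,350) is red. The enlarged crop confirms (310,211).

```bash
cat >> h.py <<'E'
def yaw():
    o=get_obs(); x=R.from_quat(o['tool_rot']).as_matrix()[:,0]; return o,np.degrees(np.arctan2(x[1],x[0]))
def go(x,y,z,a,p=None,a0=None):
    o,ac=yaw(); p=o['eef_pos'] if p is None else np.array(p); a0=ac if a0 is None else a0
    M=R.from_quat(o['tool_rot']).as_matrix() if a0==ac else None
    t=np.radians(a0); B=np.array([[np.cos(t),np.sin(t),0],[np.sin(t),-np.cos(t),0],[0,0,-1]])
    print('slide cm',(B@(np.array([x,y,z])-p)*100).round(2),'spin',round(-(a-a0),2))
E
python3 -c "
from h import *
import workcell; print(grip_point_offset)
c=dict(np.load('wrist0.npz')); print(c['intrinsics'],c['k1'])
go(.4515,-.216,.25,93)"
```

```text
0.0187
[[366.74448584   0.         316.97504891]
 [  0.         366.74448584 233.55219758]
 [  0.           0.           1.        ]] 0.00029765809425313493
slide cm [ 31.11 -10.79  -1.87] spin -67.0
```

>>> arm_command --pt "4.4 -1.5 -0.4" --pt "9.0 -3.1 -0.8" --pt "13.6 -4.7 -1.2" --pt "18.2 -6.3 -1.6" --pt "22.8 -7.9 -1.9" --spin '[-9.5,-19,-28.5,-38.5,-49]'

```text
clock: 1.98
eef_pos: [0.3905, -0.2773, 0.2507]
tool_rot: [0.792, 0.611, 0.0, 0.0]
ft_force: [1.1, -0.1, 1.0]
grip_width: 0.0852
grasp_force: 0.0
```

```bash
python3 -c "
from h import *
print(yaw()); go(.4515,-.216,.25,93)"
```

```text
({'clock': 1.975, 'joint_pos': array([-6.17466820e-01,  1.90527548e-01, -8.42863137e-03,  1.37106997e+00,
       -4.88089577e-05,  1.20926744e+00]), 'joint_vel': array([ 8.13400946e-01,  8.42059384e-02,  1.64206751e-01,  7.63875696e-02,
        5.00339213e-04, -6.47184010e-01]), 'tau': array([-2.96718948e+00, -3.62578619e+01,  2.46076208e+01,  2.15652678e-01,
        2.81713059e-02,  5.51665407e-01]), 'eef_pos': array([ 0.39053625, -0.27733469,  0.25065705]), 'tool_rot': array([7.91565770e-01, 6.11083859e-01, 8.89484365e-05, 3.75469073e-04]), 'ft_force': array([ 1.05929417, -0.08764551,  1.04664311]), 'ft_torque': array([-0.07064172, -0.03339083,  0.02915838]), 'grasp_force': 0.0, 'grip_width': 0.08518959396315352}, np.float64(75.33582895032822))
slide cm [7.48 4.35 0.07] spin -17.66
```

>>> arm_command --pt "3.0 1.8 0" --pt "6.0 3.6 0" --pt "7.1 4.3 0" --pt "7.1 4.3 0" --pt "7.1 4.3 0" --spin '[-9,-18,-18,-18,-18]'

```text
clock: 2.6
eef_pos: [0.4487, -0.2217, 0.2503]
tool_rot: [0.689, 0.725, -0.0, -0.0]
ft_force: [0.2, 0.2, -1.2]
grip_width: 0.0854
grasp_force: 0.0
```

```bash
cat > w.py <<'E'
from h import *
import sys
n=sys.argv[1]; o,a=yaw(); print(o['clock'],o['eef_pos'].round(4),round(a,2))
c=cam('wrist'); save(c,n); np.savez(n+'.npz',**{k:c[k] for k in c if k!='shot'})
W=cloud(c)
for th in sys.argv[2:]:
    print(th,[(np.round(x['centre']).astype(int).tolist(),round(x['confidence'],2)) for x in recognise(c,th)[:3]],[(np.round(x['centre'],1).tolist(),round(x['confidence'],2)) for x in landmark_of(c,th)[:2]])
E
python3 w.py wjig jig
```

```text
2.6 [ 0.4487 -0.2217  0.2503] 92.89
jig [([319, 170], 0.94)] [([316.2, 182.3], 0.61)]
```

View pics/wjig.png

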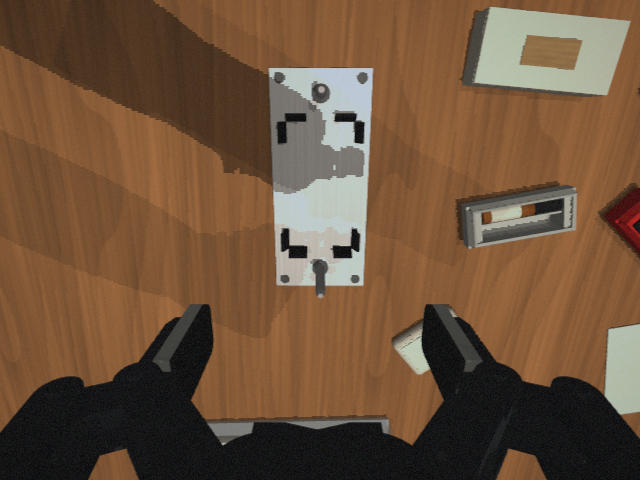

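```bash
cat >> h.py <<'E'
def load(n): return dict(np.load(n+'.npz'))
def comp(W,lo,hi,seed,it=1):
    m=((W[...,2]>lo)&(W[...,2]<hi)).astype(np.uint8)
    n,l=cv2.connectedComponents(m,connectivity=4); ys,xs=np.nonzero(l)
    i=np.argmin((xs-seed[0])**2+(ys-seed[1])**2); return l==l[ys[i],xs[i]]
def rect(P):
    r=cv2.minAreaRect((P[:,:2]*1000).astype(np.float32)); (cx,cy),(w,h),a=r
    a=a if w>h else a+90
    return (round(cx,2),round(cy,2)),(round(max(w,h),1),round(min(w,h),1)),round(a,2)
def planerect(c,m,z):
    # outline of mask projected on plane z
    k=cv2.findContours(m.astype(np.uint8),cv2.RETR_EXTERNAL,cv2.CHAIN_APPROX_NONE)[0]; k=max(k,key=cv2.contourArea).reshape(-1,2)
    return rect(atz(c,k,z))
E
python3 - <<'E'
from h import *
c=load('wjig'); W=cloud(c)
m=comp(W,.007,.017,(320,200)); P=W[m]; print('bed',m.sum(),np.percentile(P[:,2],[5,50,95]),rect(P),planerect(c,m,.012))
px=c['pixels'].astype(int)
D=[]
for s in [(320,90),(320,270)]:
    m=np.zeros((480,640),bool); m[s[1]-30:s[1]+30,s[0]-20:s[0]+20]=1
    m&=(W[...,2]>.066)
    print('dowel',m.sum(),W[m].mean(0).round(4),np.nanmax(W[m][:,2])); D.append(W[m].mean(0))
D=np.array(D); d=D[0]-D[1]; print('mid',D.mean(0),np.degrees(np.arctan2(d[1],d[0])),np.hypot(*d[:2]))
# dark locators
Wm=(W[...,2]>.022)&(W[...,2]<.034)&(px.sum(2)<150); Wm[300:]=0
P=W[Wm]; print('loc',Wm.sum(),rect(P[(abs(P[:,0]-.4515)<.05)&(abs(P[:,1]+.216)<.08)]))
E
```

```text
bed 18964 [0.01155159 0.01285798 0.01424053] ((450.2, -216.39), (229.7, 100.1), 92.7) ((450.15, -216.25), (229.2, 99.9), 92.72)
dowel 122 [ 0.4458 -0.1243  0.0763] 0.08133066283269134
dowel 105 [ 0.4545 -0.3055  0.0747] 0.08149485771888627
mid [ 0.45016563 -0.21492745  0.07546845] 92.7395119397577 0.18136728660323048
loc 1676 ((450.4, -215.71), (146.7, 82.3), 92.78)
```

```bash
python3 -c "
from h import *
go(.655,.236,.23,166)"
```

```text
slide cm [44.69 22.9   2.04] spin -73.12
```

>>> arm_command --pt "4.9 2.5 0.2" --pt "9.8 5.0 0.4" --pt "14.7 7.5 0.6" --pt "19.6 10.0 0.8" --pt "24.5 12.6 1.1" --spin '[-8,-16,-24,-32,-40]'

```text
clock: 3.38
eef_pos: [0.563, 0.031, 0.2396]
tool_rot: [0.397, 0.918, 0.0, 0.0]
ft_force: [0.6, -1.0, 0.1]
grip_width: 0.0849
grasp_force: 0.0
```

>>> arm_command --pt "2.2 5.2 0.2" --pt "4.4 10.4 0.5" --pt "6.6 15.6 0.7" --pt "8.8 20.8 0.9" --pt "8.8 20.8 0.9" --spin '[-8,-16,-25,-33,-33]'

```text
clock: 4.0
eef_pos: [0.6548, 0.2397, 0.2268]
tool_rot: [0.12, 0.993, -0.0, -0.002]
ft_force: [0.4, -0.7, -0.3]
grip_width: 0.0855
grasp_force: 0.0
```

>>> arm_command --pt "0 0 0" --pt "0 0 0" --pt "0 0 0" --pt "0 0 0" --pt "0 0 0" --spin '[0,0,0,0,0]'

```text
clock: 4.62
eef_pos: [0.6545, 0.236, 0.2308]
tool_rot: [0.122, 0.993, 0.0, 0.0]
ft_force: [-0.1, 0.2, -1.1]
grip_width: 0.0854
grasp_force: 0.0
```

```bash
python3 w.py wcase case
```

```text
4.625 [0.6545 0.236  0.2308] 165.96
case [([316, 196], 0.94), ([147, 17], 0.23)] [([317.2, 197.7], 0.66)]
```

View pics/wcase.png

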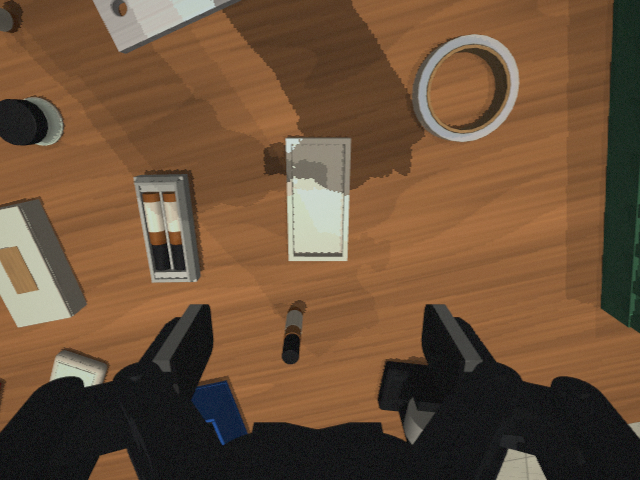

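Run:
```python
from h import *
c=load('wcase'); W=cloud(c); px=c['pixels'].astype(int)
m=(px[...,2]>.62*px[...,0])&(px[...,0]>60); n,l=cv2.connectedComponents(m.astype(np.uint8)); m=l==l[245,318]
print(m.sum(), planerect(c,m,.014))
rim=m&(W[...,2]>.0105); P=W[rim]; print('rim z',np.percentile(P[:,2],[5,50,95]),rect(P),rim.sum())
print('floor',np.nanmedian(W[225:245,305:330,2]),'table',np.nanmedian(W[270:285,350:390,2]))
m=comp(W,.024,.037,(137,230)); P=W[m]; print('ins',np.percentile(P[:,2],[5,50,95]),rect(P),planerect(c,m,.032))
v=W[340:356,285:297].reshape(-1,3); print('vial',np.nanmax(v[:,2]),np.nanmedian(v,0))
go(.655,.236,.02,166)
```

```text
7781 ((659.31, 234.98), (126.5, 63.4), 165.89)
rim z [0.0129413  0.01470625 0.01594508] ((659.65, 234.41), (126.1, 62.1), 165.73) 1898
floor 0.0056801575407054924 table 0.000642021084601184
ins [0.02498806 0.02961581 0.03278218] ((649.34, 81.18), (111.1, 47.1), 167.37) ((647.7, 84.24), (108.9, 46.7), 166.94)
vial 0.08177953992116616 [0.77705121 0.17854821 0.07668592]
slide cm [-0.06 -0.03 21.04] spin -0.01
```

```bash
python3 -c "
from h import *
go(.6595,.2346,-.003,165.8)"
```

```text
slide cm [-0.53 -0.05 23.34] spin 0.19
```

>>> arm_command --pt "-0.53 0 5" --pt "-0.53 -0.05 10.5" --pt "-0.53 -0.05 15.5" --pt "-0.53 -0.05 19.5" --pt "-0.53 -0.05 22" --spin '[0.2,0.2,0.2,0.2,0.2]'

```text
clock: 5.4
eef_pos: [0.6579, 0.2343, 0.0072]
tool_rot: [0.124, 0.992, -0.001, -0.002]
ft_force: [-0.1, -0.7, 0.8]
grip_width: 0.0853
grasp_force: 0.0
```

>>> arm_command --pt "0 0 0.7" --pt "0 0 1.35" --pt "0 0 1.35" --pt "0 0 1.35" --pt "0 0 1.35" --spin '[0,0,0,0,0]'

```text
clock: 6.02
eef_pos: [0.6602, 0.235, -0.002]
tool_rot: [0.124, 0.992, 0.0, 0.001]
ft_force: [-0.1, 0.2, 0.3]
grip_width: 0.0855
grasp_force: 0.0
```

>>> arm_command --pt "0 0 0" --pt "0 0 0" --pt "0 0 0" --pt "0 0 0" --pt "0 0 0" --spin '[0,0,0,0,0]' --jaw 0

```text
clock: 6.65
eef_pos: [0.6602, 0.2349, -0.0023]
tool_rot: [0.124, 0.992, 0.0, 0.001]
ft_force: [-0.6, 0.6, 6.0]
grip_width: 0.0605
grasp_force: 67.5
```

>>> arm_command --pt "0 0 -0.5" --pt "0 0 -2.5" --pt "0 0 -6" --pt "0 0 -10" --pt "0 0 -14" --spin '[0,0,0,0,0]'

```text
clock: 7.28
eef_pos: [0.6588, 0.2344, 0.137]
tool_rot: [0.124, 0.992, -0.0, -0.001]
ft_force: [-0.4, 0.4, -0.3]
grip_width: 0.0602
grasp_force: 66.9
```

```bash
python3 -c "
from h import *
o,a=yaw();print(o['eef_pos'],a,o['grip_width'],o['ft_force'])
go(.4502,-.2169,.12,92.72,(.6602,.2349,.137),165.8)
go(.4502,-.2169,.12,92.72,(.55,0,.137),130)"
```

```text
[0.65877598 0.2344263  0.13697284] 165.79618481285618 0.060201636924448805 [-0.35539095  0.44620534 -0.26890429]
slide cm [  9.28 -48.95   1.7 ] spin 73.08
slide cm [-10.2  -21.59   1.7 ] spin 37.28
```

>>> arm_command --pt "0.8 -4.5 0" --pt "1.8 -9.7 0.1" --pt "2.8 -15 0.3" --pt "3.8 -20.3 0.4" --pt "4.8 -25.5 0.5" --spin '[7,14,22,30,37]'

```text
clock: 7.9
eef_pos: [0.5489, -0.0022, 0.1313]
tool_rot: [0.434, 0.901, -0.0, -0.001]
ft_force: [0.7, -0.5, -0.2]
grip_width: 0.0601
grasp_force: 66.9
```

>>> arm_command --pt "-2.6 -5.3 0.3" --pt "-5.2 -10.6 0.6" --pt "-7.8 -15.9 0.9" --pt "-10.0 -20.4 1.2" --pt "-10.5 -21.4 1.2" --spin '[9,18,27,36.1,36.1]'

```text
clock: 8.52
eef_pos: [0.4473, -0.2187, 0.1192]
tool_rot: [0.692, 0.722, -0.0, -0.001]
ft_force: [-1.0, 0.0, -0.9]
grip_width: 0.0602
grasp_force: 66.9
```

>>> arm_command --pt "0 0 0" --pt "0 0 1" --pt "0 0 3" --pt "0 0 4" --pt "0 0 4" --spin '[0,0,0,0,0]'

```text
clock: 9.15
eef_pos: [0.449, -0.2154, 0.0787]
tool_rot: [0.69, 0.724, -0.0, -0.001]
ft_force: [0.5, 0.1, -0.3]
grip_width: 0.0603
grasp_force: 66.9
```

```bash
python3 -c "
from h import *
o,a=yaw();print(o['eef_pos'],a,o['grip_width'],o['ft_force'])
go(.4502,-.2169,.01,92.72)
c=cam('wrist');save(c,'wplace'); np.savez('wplace.npz',**{k:c[k] for k in c if k!='shot'})"
```

```text
[ 0.44902065 -0.21538949  0.07868717] 92.8046429831341 0.06027588044560798 [ 0.52853908  0.09516198 -0.306931  ]
slide cm [-0.16  0.11  6.87] spin 0.08
```

View pics/wplace.png

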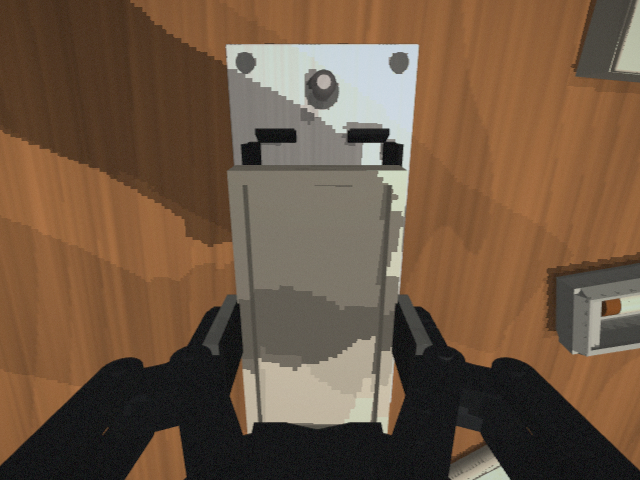

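Run:
```python
from h import *
c=load('wplace'); W=cloud(c)
a=np.radians(92.8); ex=np.array([np.cos(a),np.sin(a),0]); ey=np.array([-np.sin(a),np.cos(a),0])
for s in [(235,185),(395,190),(238,290),(252,400),(380,400),(320,240),(320,175),(320,350)]:
    p=np.nanmedian(W[s[1]-3:s[1]+4,s[0]-2:s[0]+3].reshape(-1,3),0); d=p-np.array([.449,-.2154,.0787]); print(s,p.round(4),'along',(d@ex*1e3).round(1),'across',(d@ey*1e3).round(1))
m=(W[...,2]>.079)&(W[...,2]<.11); m[300:]=0; P=W[m]; d=P-np.array([.449,-.2154,.0787]); print('max along',np.percentile(d@ex,[99,99.9]), 'across',np.percentile(d[(d@ex)>.05]@ey,[.5,99.5]))
```

```text
(235, 185) [ 0.4174 -0.1599  0.0962] along 57.0 across 28.8
(395, 190) [ 0.4731 -0.1589  0.0957] along 55.2 across -26.8
(238, 290) [ 0.4175 -0.2007  0.096 ] along 16.3 across 30.7
(252, 400) [ 0.4224 -0.2528  0.0961] along -36.0 across 28.4
(380, 400) [ 0.4771 -0.2501  0.0958] along -36.0 across -26.4
(320, 240) [ 0.4481 -0.1818  0.087 ] along 33.6 across -0.7
(320, 175) [ 0.4467 -0.155   0.0959] along 60.4 across -0.6
(320, 350) [ 0.4506 -0.2326  0.087 ] along -17.3 across -0.8
max along [0.0623111  0.09322183] across [-0.03009425  0.03132238]
```

>>> arm_command --pt "-0.1 0.1 1" --pt "-0.13 0.11 2.5" --pt "-0.13 0.11 4" --pt "-0.13 0.11 4.5" --pt "-0.13 0.11 4.5" --spin '[0.1,0.1,0.1,0.1,0.1]'

```text
clock: 9.82
eef_pos: [0.4501, -0.2177, 0.0341]
tool_rot: [0.691, 0.723, -0.0, -0.001]
ft_force: [-0.6, 0.2, -0.8]
grip_width: 0.0602
grasp_force: 66.9
```

```bash
python3 -c "
from h import *
o,a=yaw();print(o['eef_pos'],a,o['ft_force'])
go(.4502,-.2165,.0095,92.72)"
```

```text
[ 0.45009735 -0.21771434  0.03409811] 92.59233348779831 [-0.59316431  0.24456058 -0.81959164]
slide cm [0.12 0.02 2.46] spin -0.13
```

>>> arm_command --pt "0.05 0 0.6" --pt "0.05 0 1.2" --pt "0.05 0 1.8" --pt "0.05 0 2.4" --pt "0.05 0 2.5" --spin '[0,0,0,0,0]'

```text
clock: 10.45
eef_pos: [0.4504, -0.2173, 0.0096]
tool_rot: [0.691, 0.723, -0.0, -0.0]
ft_force: [-2.0, 0.4, 4.9]
grip_width: 0.06
grasp_force: 67.5
```

>>> arm_command --pt "0 0 0" --pt "0 0 0" --pt "0 0 0" --pt "0 0 0" --pt "0 0 0" --spin '[0,0,0,0,0]'

```text
clock: 11.08
eef_pos: [0.4506, -0.2174, 0.0098]
tool_rot: [0.691, 0.723, -0.0, 0.0]
ft_force: [1.0, 0.3, -0.1]
grip_width: 0.0602
grasp_force: 66.9
```

>>> arm_command --pt "0 0 0.05" --pt "0 0 0.1" --pt "0 0 0.1" --pt "0 0 0.1" --pt "0 0 0.1" --spin '[0,0,0,0,0]'

```text
clock: 11.7
eef_pos: [0.4507, -0.2174, 0.0096]
tool_rot: [0.691, 0.723, 0.0, 0.0]
ft_force: [-2.2, 1.2, 6.5]
grip_width: 0.0602
grasp_force: 67.7
```

>>> arm_command --pt "0 0 0" --pt "0 0 0" --pt "0 0 0" --pt "0 0 -1" --pt "0 0 -3" --spin '[0,0,0,0,0]' --jaw 8.5

```text
clock: 12.32
eef_pos: [0.4499, -0.217, 0.0388]
tool_rot: [0.691, 0.723, -0.0, -0.001]
ft_force: [0.7, -0.3, 0.5]
grip_width: 0.0852
grasp_force: 0.0
```

>>> arm_command --pt "0 0 -5" --pt "0 0 -10" --pt "0 0 -15" --pt "0 0 -18" --pt "0 0 -18" --spin '[0,0,0,0,0]'

```text
clock: 12.95
eef_pos: [0.4523, -0.2182, 0.2224]
tool_rot: [0.691, 0.723, 0.001, 0.003]
ft_force: [-1.0, 0.9, -0.4]
grip_width: 0.0851
grasp_force: 0.0
```

```bash
python3 w.py wjig2 case
python3 - <<'E'
from h import *
c=load('wjig2'); W=cloud(c); px=c['pixels'].astype(int)
m=comp(W,.0225,.0285,(290,200)); 
a=np.radians(92.72); ex=np.array([np.cos(a),np.sin(a)]); ey=np.array([-np.sin(a),np.cos(a)]); J=np.array([.4502,-.2163])
d=W[...,:2]-J; u=d@ex; v=d@ey
q=(abs(u)<.08)&(abs(v)<.045)
floor=q&(abs(u)<.045)&(abs(v)<.02); print('floor z',np.nanpercentile(W[floor][:,2],[5,50,95]))
rim=q&(W[...,2]>.0235)&(W[...,2]<.0295)&(px.min(2)>70); P=W[rim]; print(rim.sum(),np.percentile(P[:,2],[5,50,95]),rect(P))
for s in [(1,1),(1,-1),(-1,1),(-1,-1)]:
    k=q&(px.min(2)>90)&(np.hypot(u-s[0]*.04,v-s[1]*.0285)<.005); print(s,np.nanmedian(W[k][:,2]))
go(.6493,.0812,.23,167.2)
E
```

```text
12.95 [ 0.4523 -0.2182  0.2224] 92.6
case [([314, 194], 0.6)] [([312.5, 197.0], 0.68)]
floor z [0.01726168 0.30331807 0.31568174]
2093 [0.02551473 0.02682021 0.02805861] ((450.14, -214.58), (143.3, 83.5), 92.72)
(1, 1) 0.026445533067156562
(1, -1) 0.026454086014256785
(-1, 1) 0.026065295191806885
(-1, -1) 0.02625856032723944
slide cm [28.89 21.28 -1.21] spin -74.6
```

View pics/wjig2.png

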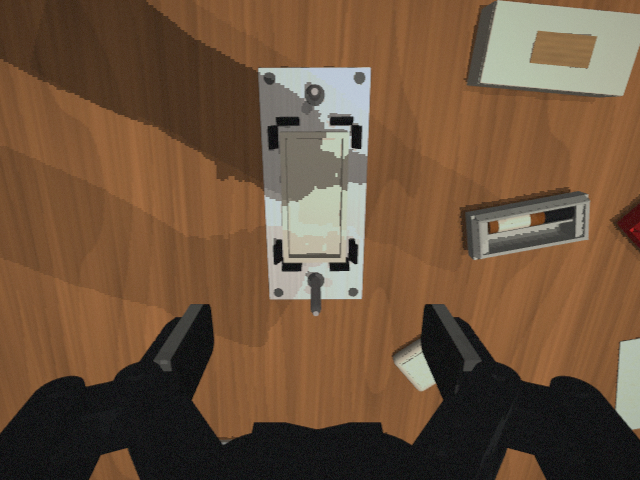

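Run:
```python
from h import *
c=load('wjig2'); W=cloud(c)
m=comp(W,.0135,.0218,(316,215)); P=W[m]; print(m.sum(),np.percentile(P[:,2],[5,50,95]),rect(P))
```

```text
6389 [0.01666125 0.01790945 0.01919248] ((449.67, -219.31), (115.9, 52.2), 92.52)
```

>>> arm_command --pt "5 3.7 0" --pt "9.6 7.1 0" --pt "14.4 10.6 0" --pt "19.2 14.1 0" --pt "23 17 0" --spin '[-10,-20,-30,-40,-50]'

```text
clock: 13.72
eef_pos: [0.6099, 0.0222, 0.2165]
tool_rot: [0.317, 0.948, -0.001, -0.002]
ft_force: [0.3, 0.1, -0.1]
grip_width: 0.0848
grasp_force: 0.0
```

```bash
python3 -c "
from h import *
go(.6493,.0812,.23,167.2)
go(.6493,.0812,.23,167.2,(.451,-.2175,.222),92.6)"
```

```text
slide cm [ 0.4   7.08 -1.35] spin -24.2
slide cm [28.94 21.16 -0.8 ] spin -74.6
```

>>> arm_command --pt "0.2 2.8 0" --pt "0.4 5.5 0" --pt "0.6 7.2 0" --pt "0.6 7.2 0" --pt "0.6 7.2 0" --spin '[-10,-20,-24.6,-24.6,-24.6]'

```text
clock: 14.35
eef_pos: [0.6481, 0.0803, 0.2175]
tool_rot: [0.112, 0.994, -0.0, -0.001]
ft_force: [-1.1, -0.3, -0.5]
grip_width: 0.085
grasp_force: 0.0
```

```bash
python3 w.py wins insert
python3 - <<'E'
from h import *
c=load('wjig2'); W=cloud(c)
m=comp(W,.007,.0155,(316,285)); P=W[m]; print('bed',m.sum(),rect(P))
c=load('wins'); W=cloud(c); m=comp(W,.024,.037,tuple(np.array([300,200])))
P=W[m]; print(np.percentile(P[:,2],[5,50,95]),rect(P),m.sum())
px=c['pixels'].astype(int); 
for n in [.0285]:
    k=comp(W,.006,.04,(300,200)); P=W[k]; print('body',rect(P),planerect(c,k,.024))
E
```

```text
14.35 [0.6481 0.0803 0.2175] 167.12
insert [([85, 369], 0.82), ([314, 200], 0.74)] [([80.3, 392.3], 0.82), ([319.9, 200.4], 0.75)]
bed 13206 ((450.2, -216.07), (230.3, 100.1), 92.72)
[0.02536573 0.02947445 0.03258906] ((649.52, 80.37), (110.4, 47.0), 166.89) 5454
body ((649.3, 80.42), (110.9, 47.0), 166.89) ((648.96, 80.49), (112.0, 47.1), 166.92)
```

View pics/wins.png

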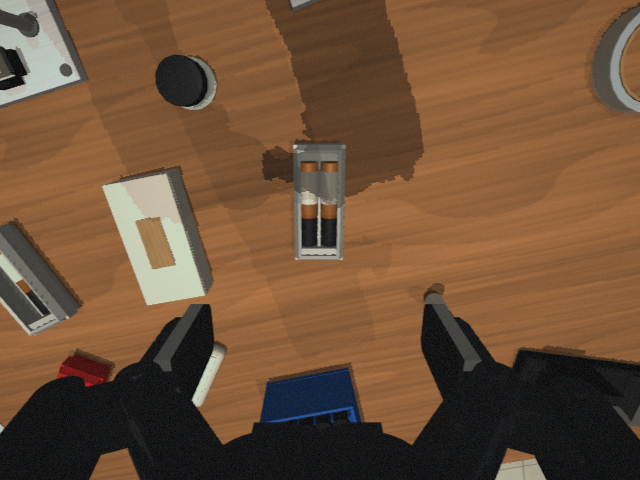

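```bash
python3 -c "
from h import *
go(.6494,.0804,.010,166.9)"
```

```text
slide cm [-0.08  0.06 20.88] spin 0.2
```

>>> arm_command --pt "-0.1 0 5" --pt "-0.1 0 10" --pt "-0.1 0 15" --pt "-0.1 0 18" --pt "-0.1 0 18" --spin '[0.2,0.2,0.2,0.2,0.2]'

```text
clock: 15.12
eef_pos: [0.6471, 0.0797, 0.0359]
tool_rot: [0.114, 0.994, -0.001, -0.003]
ft_force: [0.5, 0.2, -0.0]
grip_width: 0.0847
grasp_force: 0.0
```

>>> arm_command --pt "0 0 0" --pt "0 0 0.5" --pt "0 0 1" --pt "0 0 1" --pt "0 0 1" --spin '[0,0,0,0,0]'

```text
clock: 15.75
eef_pos: [0.65, 0.0807, 0.0289]
tool_rot: [0.113, 0.994, 0.0, 0.0]
ft_force: [0.2, 0.6, 0.3]
grip_width: 0.0848
grasp_force: 0.0
```

```bash
python3 -c "
from h import *
go(.6494,.0804,.010,166.9)"
```

```text
slide cm [ 0.05 -0.05  1.89] spin 0.1
```

>>> arm_command --pt "0 -0.05 0.7" --pt "0 -0.05 1.4" --pt "0 -0.05 1.9" --pt "0 -0.05 1.9" --pt "0 -0.05 1.9" --spin '[0,0,0,0,0]'

```text
clock: 16.38
eef_pos: [0.6499, 0.0802, 0.0098]
tool_rot: [0.113, 0.994, 0.0, 0.0]
ft_force: [0.5, -0.6, 0.1]
grip_width: 0.0853
grasp_force: 0.0
```

>>> arm_command --pt "0 0 0" --pt "0 0 0" --pt "0 0 0" --pt "0 0 0" --pt "0 0 0" --spin '[0,0,0,0,0]' --jaw 0

```text
clock: 17.0
eef_pos: [0.6504, 0.0803, 0.0105]
tool_rot: [0.113, 0.994, 0.0, 0.001]
ft_force: [0.1, 0.8, 5.3]
grip_width: 0.0457
grasp_force: 64.1
```

>>> arm_command --pt "0 0 -0.5" --pt "0 0 -2.5" --pt "0 0 -6" --pt "0 0 -10" --pt "0 0 -13" --spin '[0,0,0,0,0]'

```text
clock: 17.62
eef_pos: [0.6497, 0.0802, 0.141]
tool_rot: [0.113, 0.994, -0.0, -0.0]
ft_force: [-0.4, 0.2, -0.9]
grip_width: 0.0451
grasp_force: 63.6
```

```bash
python3 -c "
from h import *
o,a=yaw();print(o['eef_pos'],a)
go(.4499,-.2188,.13,92.6)"
```

```text
[0.64965537 0.08019816 0.14100574] 167.00243280102092
slide cm [ 12.74 -33.63   1.1 ] spin 74.4
```

>>> arm_command --pt "1.3 -3.5 0" --pt "2.8 -7.5 0" --pt "4.3 -11.5 0" --pt "5.8 -15.5 0" --pt "7.4 -19.5 0" --spin '[8,17,26,36,45]'

```text
clock: 18.25
eef_pos: [0.5324, -0.0941, 0.1393]
tool_rot: [0.487, 0.873, -0.0, -0.001]
ft_force: [0.3, -0.5, -0.8]
grip_width: 0.0453
grasp_force: 63.6
```

>>> arm_command --pt "-2.0 -4.4 0.2" --pt "-4.0 -8.8 0.4" --pt "-5.7 -12.8 0.8" --pt "-6.3 -13.9 1.1" --pt "-6.3 -13.9 2" --spin '[9,19,29,29.4,29.4]'

```text
clock: 18.88
eef_pos: [0.4494, -0.2207, 0.1197]
tool_rot: [0.691, 0.723, 0.0, 0.0]
ft_force: [-0.6, 0.7, -1.0]
grip_width: 0.0451
grasp_force: 63.6
```

>>> arm_command --pt "0 0 1" --pt "0 0 2.5" --pt "0 0 4" --pt "0 0 4" --pt "0 0 4" --spin '[0,0,0,0,0]'

```text
clock: 19.5
eef_pos: [0.4496, -0.2201, 0.0798]
tool_rot: [0.691, 0.723, -0.0, -0.0]
ft_force: [-0.3, -0.6, -0.8]
grip_width: 0.0452
grasp_force: 63.5
```

```bash
cat > held.py <<'E'
from h import *
import sys
n=sys.argv[1]; tgt=[float(x) for x in sys.argv[2:5]]; lo,hi=float(sys.argv[5]),float(sys.argv[6])
o,a=yaw(); c=cam('wrist'); save(c,n); np.savez(n+'.npz',**{k:c[k] for k in c if k!='shot'})
W=cloud(c); T=o['eef_pos']; print(o['clock'],T.round(4),round(a,2),o['ft_force'].round(1))
t=np.radians(a); ex=np.array([np.cos(t),np.sin(t),0]); ey=np.array([np.sin(t),-np.cos(t),0])
d=W-T; u,v,z=d@ex*1e3,d@ey*1e3,d[...,2]*1e3
m=(z>lo)&(z<hi)&(abs(v)<50)&(u>5); m[430:]=0
print('along max',np.percentile(u[m],[98,99,99.5,99.9]).round(1))
for U in (20,35,50):
    k=m&(abs(u-U)<8); print(U,'across',np.percentile(v[k],[1,99]).round(1),'z top',np.percentile(z[k],[50,90]).round(1)) if k.sum() else print(U,'none')
k=m&(u>30)&(abs(v)<35); print('tilt across: z at v<-15, >15',np.percentile(z[k&(v<-15)],90).round(1),np.percentile(z[k&(v>15)],90).round(1))
go(*tgt[:2],T[2],tgt[2])
E
python3 held.py wplace2 .4499 -.2196 92.6 -5 40
```

```text
19.5 [ 0.4496 -0.2201  0.0798] 92.62 [-0.3 -0.6 -0.8]
along max [55.6 95.7 97.4 99.1]
20 across [-23.4  22. ] z top [19.6 21.5]
35 across [-23.5  22.1] z top [19.  21.4]
50 across [-23.6  22.1] z top [18.4 21.9]
tilt across: z at v<-15, >15 22.1 22.1
slide cm [0.07 0.02 0.03] spin 0.01
```

>>> arm_command --pt "0.07 0.08 1" --pt "0.07 0.08 2.2" --pt "0.07 0.08 3.2" --pt "0.07 0.08 3.7" --pt "0.07 0.08 3.7" --spin '[0,0,0,0,0]'

```text
clock: 20.18
eef_pos: [0.4497, -0.2193, 0.0422]
tool_rot: [0.691, 0.723, -0.0, -0.001]
ft_force: [0.3, -0.3, -0.4]
grip_width: 0.0453
grasp_force: 63.6
```

>>> arm_command --pt "0 0 0.3" --pt "0 0 0.6" --pt "0 0 0.9" --pt "0 0 1.2" --pt "0 0 1.4" --spin '[0,0,0,0,0]'

```text
clock: 20.8
eef_pos: [0.45, -0.2195, 0.0286]
tool_rot: [0.691, 0.723, -0.0, -0.0]
ft_force: [-0.1, -0.0, -1.7]
grip_width: 0.0453
grasp_force: 63.6
```

>>> arm_command --pt "0 0 0.08" --pt "0 0 0.15" --pt "0 0 0.2" --pt "0 0 0.2" --pt "0 0 0.2" --spin '[0,0,0,0,0]'

```text
clock: 21.42
eef_pos: [0.4501, -0.2195, 0.0275]
tool_rot: [0.691, 0.723, 0.0, 0.0]
ft_force: [-1.6, 0.9, 5.4]
grip_width: 0.0451
grasp_force: 64.3
```

>>> arm_command --pt "0 0 0" --pt "0 0 0" --pt "0 0 0" --pt "0 0 -1" --pt "0 0 -3" --spin '[0,0,0,0,0]' --jaw 8.5

```text
clock: 22.05
eef_pos: [0.4495, -0.2192, 0.0568]
tool_rot: [0.691, 0.723, -0.0, -0.001]
ft_force: [-0.2, 0.4, -0.5]
grip_width: 0.0848
grasp_force: 0.0
```

>>> arm_command --pt "0 0 -5" --pt "0 0 -10" --pt "0 0 -15" --pt "0 0 -16.5" --pt "0 0 -16.5" --spin '[0,0,0,0,0]'

```text
clock: 22.68
eef_pos: [0.4507, -0.2198, 0.223]
tool_rot: [0.691, 0.723, 0.0, 0.001]
ft_force: [0.2, 0.5, 0.2]
grip_width: 0.0851
grasp_force: 0.0
```

```bash
python3 w.py wjig3 insert
python3 - <<'E'
from h import *
c=load('wjig3'); W=cloud(c); px=c['pixels'].astype(int)
m=comp(W,.0445,.056,(292,200)); P=W[m]; print('ins top',np.percentile(P[:,2],[5,50,95]),rect(P),m.sum())
m=comp(W,.032,.056,(316,215)); P=W[m]; print('body',rect(P),m.sum())
a=np.radians(92.72); ex=np.array([np.cos(a),np.sin(a)]); ey=np.array([-np.sin(a),np.cos(a)])
d=W[...,:2]-np.array([.4499,-.2188]); u=d@ex; v=d@ey
for s in [(1,1),(1,-1),(-1,1),(-1,-1)]:
    k=(np.hypot(u-s[0]*.05,v-s[1]*.017)<.006)&(W[...,2]>.04); print(s,np.percentile(W[k][:,2],[50,90]))
    k=(px.min(2)>80)&(abs(u-s[0]*.035)<.008)&(abs(abs(v)-.0285)<.002)&(v*s[1]>0); print('  rim',np.nanmedian(W[k][:,2]),k.sum())
go(.652,-.0795,.23,178)
E
```

```text
22.675 [ 0.4507 -0.2198  0.223 ] 92.6
insert [([314, 199], 0.7), ([633, 223], 0.59)] [([316.5, 198.8], 0.58), ([518.8, 222.2], 0.31)]
ins top [0.04490523 0.04709169 0.04985451] ((449.08, -219.81), (108.4, 45.2), 92.59) 4721
body ((449.1, -220.02), (111.5, 47.1), 92.45) 6111
(1, 1) [0.04736801 0.04975386]
  rim 0.026825013561987174 82
(1, -1) [0.04642903 0.04955029]
  rim 0.026977704598126102 72
(-1, 1) [0.0471146  0.04973074]
  rim 0.026794979244654203 64
(-1, -1) [0.04771677 0.04981107]
  rim 0.026828652181318795 64
slide cm [13.01 20.91 -1.01] spin -85.4
```

View pics/wjig3.png

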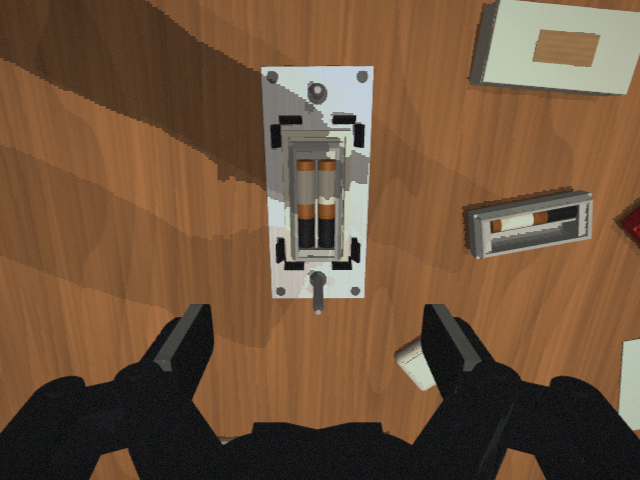

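>>> arm_command --pt "1.4 2.3 0" --pt "2.9 4.6 0" --pt "4.4 6.9 0" --pt "5.9 9.3 0" --pt "7.3 11.6 0" --spin '[-9,-18,-28,-38,-47]'

```text
clock: 23.45
eef_pos: [0.5624, -0.1405, 0.2194]
tool_rot: [0.343, 0.939, -0.0, -0.002]
ft_force: [1.0, -0.1, 0.0]
grip_width: 0.0851
grasp_force: 0.0
```

>>> arm_command --pt "-0.8 2.7 0" --pt "-1.6 5.6 0" --pt "-2.3 8.4 0" --pt "-2.9 10.5 0" --pt "-2.9 10.5 0" --spin '[-9.5,-19,-29,-38.4,-38.4]'

```text
clock: 24.08
eef_pos: [0.6527, -0.079, 0.2186]
tool_rot: [0.017, 1.0, 0.0, -0.002]
ft_force: [0.4, 0.5, -0.1]
grip_width: 0.0851
grasp_force: 0.0
```

>>> arm_command --pt "0 0 0" --pt "0 0 0" --pt "0 0 0" --pt "0 0 0" --pt "0 0 0" --spin '[0,0,0,0,0]'

```text
clock: 24.7
eef_pos: [0.6527, -0.0803, 0.2221]
tool_rot: [0.018, 1.0, -0.0, 0.0]
ft_force: [0.0, -0.2, 0.1]
grip_width: 0.0846
grasp_force: 0.0
```

```bash
python3 w.py wlid lid
python3 - <<'E'
from h import *
c=load('wlid'); W=cloud(c); m=comp(W,.024,.036,(318,190))
P=W[m]; r=rect(P); print(np.percentile(P[:,2],[5,50,95]),r,planerect(c,m,.029),m.sum())
go(r[0][0]/1e3,r[0][1]/1e3,.006,r[2])
E
```

```text
24.7 [ 0.6527 -0.0803  0.2221] 177.98
lid [([320, 195], 0.7)] [([316.5, 192.4], 0.94)]
[0.02855763 0.02979053 0.03100043] ((650.45, -80.71), (126.0, 62.1), 177.78) ((650.3, -80.71), (125.6, 61.9), 177.74) 8704
slide cm [ 0.23 -0.06 21.59] spin 0.21
```

>>> arm_command --pt "0.2 0 5" --pt "0.2 0 10" --pt "0.2 0 15" --pt "0.2 0 18.5" --pt "0.2 0 18.5" --spin '[0.2,0.2,0.2,0.2,0.2]'

```text
clock: 25.48
eef_pos: [0.6477, -0.0796, 0.0331]
tool_rot: [0.019, 1.0, 0.0, -0.004]
ft_force: [-0.4, -0.6, -0.0]
grip_width: 0.085
grasp_force: 0.0
```

>>> arm_command --pt "0 0 0.8" --pt "0 0 1.8" --pt "0 0 2.8" --pt "0 0 3.35" --pt "0 0 3.35" --spin '[0,0,0,0,0]'

```text
clock: 26.1
eef_pos: [0.6503, -0.08, 0.0027]
tool_rot: [0.019, 1.0, 0.0, -0.001]
ft_force: [-0.4, 0.1, 0.3]
grip_width: 0.0848
grasp_force: 0.0
```

>>> arm_command --pt "0 0 0" --pt "0 0 0" --pt "0 0 0" --pt "0 0 0" --pt "0 0 0" --spin '[0,0,0,0,0]' --jaw 0

```text
clock: 26.72
eef_pos: [0.6514, -0.0801, 0.0041]
tool_rot: [0.019, 1.0, -0.0, 0.001]
ft_force: [0.1, -0.9, 4.9]
grip_width: 0.0609
grasp_force: 67.4
```

>>> arm_command --pt "0 0 -0.5" --pt "0 0 -2.5" --pt "0 0 -6" --pt "0 0 -10" --pt "0 0 -13" --spin '[0,0,0,0,0]'

```text
clock: 27.35
eef_pos: [0.6506, -0.08, 0.1345]
tool_rot: [0.019, 1.0, -0.0, -0.0]
ft_force: [0.5, 0.1, -1.3]
grip_width: 0.0608
grasp_force: 67.0
```

```bash
python3 -c "
from h import *
o,a=yaw();print(o['eef_pos'],a)
go(.4502,-.2195,.13,92.6)"
```

```text
[ 0.65062907 -0.08003924  0.13446469] 177.7988702627578
slide cm [ 19.49 -14.71   0.45] spin 85.2
```

>>> arm_command --pt "2.0 -1.5 0" --pt "4.1 -3.1 0" --pt "6.3 -4.8 0" --pt "8.5 -6.5 0" --pt "10.7 -8.1 0" --spin '[8,17,27,37,47]'

```text
clock: 27.98
eef_pos: [0.5393, -0.1572, 0.1326]
tool_rot: [0.419, 0.908, -0.0, -0.001]
ft_force: [-0.0, -0.6, 0.7]
grip_width: 0.0607
grasp_force: 66.9
```

>>> arm_command --pt "0.3 -2.8 0" --pt "0.6 -5.6 0" --pt "0.8 -8.4 0" --pt "1.0 -10.9 0" --pt "1.0 -10.9 0" --spin '[9.5,19,29,38.2,38.2]'

```text
clock: 28.6
eef_pos: [0.4499, -0.221, 0.1328]
tool_rot: [0.692, 0.722, -0.0, -0.001]
ft_force: [0.1, -0.8, -0.2]
grip_width: 0.0608
grasp_force: 67.0
```

>>> arm_command --pt "0 0 1" --pt "0 0 2.5" --pt "0 0 4" --pt "0 0 4" --pt "0 0 4" --spin '[0,0,0,0,0]'

```text
clock: 29.22
eef_pos: [0.4519, -0.2204, 0.0931]
tool_rot: [0.691, 0.723, -0.0, -0.0]
ft_force: [-0.2, 0.2, -1.2]
grip_width: 0.0612
grasp_force: 67.0
```

```bash
python3 held.py wplace3 .4502 -.2203 92.6 5 40
```

```text
29.225 [ 0.4519 -0.2204  0.0931] 92.63 [-0.2  0.2 -1.2]
along max [62.9 63.  63.  63.1]
20 across [-30.8  29.4] z top [25.9 26.7]
35 across [-30.8  29.4] z top [25.8 26.5]
50 across [-30.8  29.5] z top [25.8 26.6]
tilt across: z at v<-15, >15 26.6 26.5
slide cm [ 0.04 -0.19  0.04] spin 0.02
```

>>> arm_command --pt "0.07 -0.17 0.6" --pt "0.07 -0.17 1.6" --pt "0.07 -0.17 2.6" --pt "0.07 -0.17 3.2" --pt "0.07 -0.17 3.2" --spin '[0,0,0,0,0]'

```text
clock: 29.9
eef_pos: [0.4495, -0.2197, 0.0605]
tool_rot: [0.691, 0.723, -0.0, -0.001]
ft_force: [-0.3, -0.3, -0.4]
grip_width: 0.061
grasp_force: 67.0
```

```bash
python3 -c "
from h import *
o,a=yaw();print(o['eef_pos'],a)
go(.4502,-.2197,.030,92.6)"
```

```text
[ 0.44945316 -0.21965006  0.06050068] 92.59983996900836
slide cm [-0.01  0.07  3.05] spin -0.0
```

>>> arm_command --pt "0 0.03 0.5" --pt "0 0.03 1.1" --pt "0 0.03 1.7" --pt "0 0.03 2.3" --pt "0 0.03 2.8" --spin '[0,0,0,0,0]'

```text
clock: 30.52
eef_pos: [0.4502, -0.2198, 0.0328]
tool_rot: [0.691, 0.723, -0.0, -0.0]
ft_force: [0.0, -0.1, -1.0]
grip_width: 0.0608
grasp_force: 67.0
```

>>> arm_command --pt "0 0 0.1" --pt "0 0 0.2" --pt "0 0 0.3" --pt "0 0 0.35" --pt "0 0 0.35" --spin '[0,0,0,0,0]'

```text
clock: 31.15
eef_pos: [0.4504, -0.22, 0.0301]
tool_rot: [0.691, 0.723, 0.0, 0.0]
ft_force: [-0.5, -0.1, 0.9]
grip_width: 0.0612
grasp_force: 67.2
```

>>> arm_command --pt "0 0 0.05" --pt "0 0 0.05" --pt "0 0 0.05" --pt "0 0 0.05" --pt "0 0 0.05" --spin '[0,0,0,0,0]'

```text
clock: 31.78
eef_pos: [0.4505, -0.22, 0.0301]
tool_rot: [0.691, 0.723, 0.0, 0.0]
ft_force: [-1.6, 1.2, 5.1]
grip_width: 0.0605
grasp_force: 67.7
```

>>> arm_command --pt "0 0 0" --pt "0 0 0" --pt "0 0 0" --pt "0 0 -1" --pt "0 0 -3" --spin '[0,0,0,0,0]' --jaw 8.5

```text
clock: 32.4
eef_pos: [0.4496, -0.2196, 0.0593]
tool_rot: [0.691, 0.723, -0.0, -0.001]
ft_force: [-0.2, -0.8, 1.1]
grip_width: 0.0852
grasp_force: 0.0
```

>>> arm_command --pt "0 0 -5" --pt "0 0 -10" --pt "0 0 -15" --pt "0 0 -18" --pt "0 0 -18" --spin '[0,0,0,0,0]'

```text
clock: 33.02
eef_pos: [0.4519, -0.2207, 0.2429]
tool_rot: [0.691, 0.723, 0.001, 0.003]
ft_force: [-0.6, -0.5, -0.5]
grip_width: 0.0846
grasp_force: 0.0
```

>>> arm_command --pt "0 0 0" --pt "0 0 0" --pt "0 0 0" --pt "0 0 0" --pt "0 0 0" --spin '[0,0,0,0,0]'

```text
clock: 33.65
eef_pos: [0.4502, -0.2199, 0.2391]
tool_rot: [0.691, 0.723, -0.0, -0.0]
ft_force: [-0.3, 0.7, 0.0]
grip_width: 0.0848
grasp_force: 0.0
```

```bash
python3 w.py wjig4 lid
python3 - <<'E'
from h import *
c=load('wjig4'); W=cloud(c); m=comp(W,.049,.061,(316,200)); P=W[m]; print('lid top',np.percentile(P[:,2],[5,50,95]),rect(P),m.sum())
A=np.c_[P[:,:2]-P[:,:2].mean(0),np.ones(len(P))]; print('plane',np.linalg.lstsq(A,P[:,2],rcond=None)[0])
m=comp(W,.007,.0165,(316,285)); print('bed',rect(W[m]))
D=[]
for s in [(316,95),(318,285)]:
    k=np.zeros((480,640),bool); k[s[1]-45:s[1]+40,s[0]-25:s[0]+25]=1; k&=W[...,2]>.066; D.append(W[k].mean(0)); print(k.sum(),D[-1].round(4))
D=np.array(D); d=D[0]-D[1]; print(D.mean(0),np.degrees(np.arctan2(d[1],d[0])))
go(.441,.2012,.24,97.2)
E
```

```text
33.65 [ 0.4502 -0.2199  0.2391] 92.6
lid [([319, 126], 0.74), ([316, 199], 0.57)] [([317.9, 197.3], 0.8)]
lid top [0.05466021 0.05589482 0.05711352] ((449.32, -219.88), (125.7, 62.0), 92.5) 9054
plane [-0.00145197 -0.00128567  0.05588322]
bed ((450.23, -215.96), (230.3, 100.2), 92.72)
130 [ 0.446  -0.1243  0.0764]
113 [ 0.4546 -0.3053  0.0747]
[ 0.45025625 -0.21483991  0.07556736] 92.72031213543522
slide cm [42.11  0.98 -0.07] spin -4.6
```

View pics/wjig4.png

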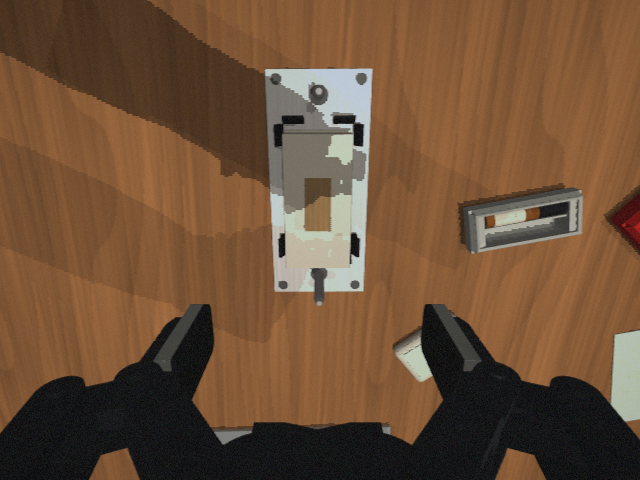

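>>> arm_command --pt "5 0.1 0" --pt "10.5 0.2 0" --pt "16 0.4 0" --pt "21.5 0.5 0" --pt "27 0.6 0" --spin '[-1,-2,-3,-4,-4.6]'

```text
clock: 34.42
eef_pos: [0.4439, 0.0517, 0.2396]
tool_rot: [0.661, 0.75, 0.0, 0.0]
ft_force: [1.1, 0.5, 0.1]
grip_width: 0.0852
grasp_force: 0.0
```

>>> arm_command --pt "5.5 -0.8 0" --pt "10.5 -0.8 0" --pt "14 -0.8 0" --pt "15.1 -0.8 0" --pt "15.1 -0.8 0" --spin '[0,0,0,0,0]'

```text
clock: 35.05
eef_pos: [0.4171, 0.1989, 0.2393]
tool_rot: [0.661, 0.75, -0.0, 0.0]
ft_force: [0.4, -0.2, 0.5]
grip_width: 0.0853
grasp_force: 0.0
```

>>> arm_command --pt "0 0 0" --pt "0 0 0" --pt "0 0 0" --pt "0 0 0" --pt "0 0 0" --spin '[0,0,0,0,0]'

```text
clock: 35.67
eef_pos: [0.4172, 0.1987, 0.2393]
tool_rot: [0.661, 0.75, 0.0, 0.0]
ft_force: [0.0, 1.1, 0.3]
grip_width: 0.0848
grasp_force: 0.0
```

```bash
python3 w.py wplat platen
python3 - <<'E'
from h import *
c=load('wplat'); W=cloud(c); px=c['pixels'].astype(int)
m=comp(W,.0075,.018,(318,100)); P=W[m]; print('plate',np.percentile(P[:,2],[5,50,95]),rect(P),planerect(c,m,.012),m.sum())
h=comp(W,.036,.052,(318,200)); P=W[h]; print('handle',np.percentile(P[:,2],[5,50,95]),rect(P),h.sum())
E
```

```text
35.675 [0.4172 0.1987 0.2393] 97.18
platen [([337, 183], 0.69)] [([335.2, 195.4], 0.65), ([311.0, 350.6], 0.18)]
plate [0.01153115 0.0128346  0.01408004] ((439.02, 201.18), (219.7, 60.2), 97.25) ((438.97, 201.28), (219.4, 60.1), 97.25) 10801
handle [0.04189463 0.04372111 0.04493598] ((438.92, 201.75), (89.7, 14.1), 97.2) 1391
```

View pics/wplat.png

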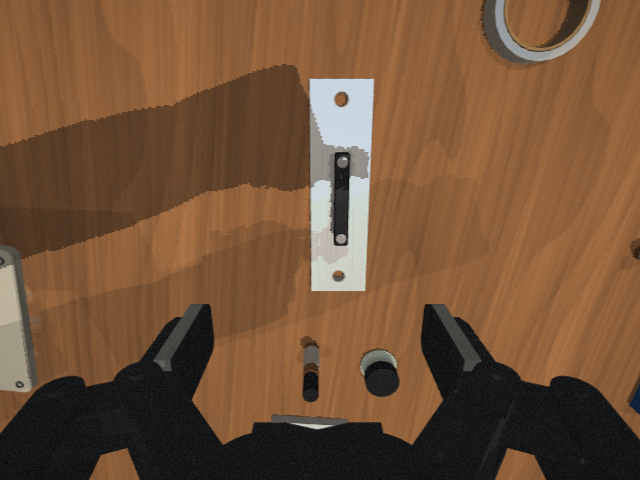

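```bash
python3 -c "
from h import *
go(.4395,.2013,.0175,97.25)"
```

```text
slide cm [-0.04  2.24 22.18] spin -0.05
```

>>> arm_command --pt "0 1 4" --pt "0 2.25 8" --pt "0 2.25 13" --pt "0 2.25 17" --pt "0 2.25 17" --spin '[0,0,0,0,0]'

```text
clock: 36.45
eef_pos: [0.4366, 0.2004, 0.0665]
tool_rot: [0.661, 0.75, -0.004, -0.002]
ft_force: [-0.5, 0.8, 0.3]
grip_width: 0.0852
grasp_force: 0.0
```

>>> arm_command --pt "0 0 1" --pt "0 0 2.2" --pt "0 0 3.4" --pt "0 0 4.4" --pt "0 0 4.4" --spin '[0,0,0,0,0]'

```text
clock: 37.08
eef_pos: [0.4387, 0.2014, 0.0244]
tool_rot: [0.661, 0.75, -0.001, -0.0]
ft_force: [0.1, 0.3, 0.4]
grip_width: 0.0854
grasp_force: 0.0
```

```bash
python3 -c "
from h import *
o,a=yaw();print(o['eef_pos'],a)
go(.4395,.2013,.0175,97.25)"
```

```text
[0.43872006 0.20135437 0.02438022] 97.19939685691959
slide cm [-0.02  0.08  0.69] spin -0.05
```

>>> arm_command --pt "0 0.05 0.3" --pt "0 0.05 0.6" --pt "0 0.05 0.7" --pt "0 0.05 0.7" --pt "0 0.05 0.7" --spin '[0,0,0,0,0]'

```text
clock: 37.7
eef_pos: [0.4401, 0.2018, 0.0184]
tool_rot: [0.661, 0.75, 0.0, 0.0]
ft_force: [-1.2, 0.5, 0.5]
grip_width: 0.0848
grasp_force: 0.0
```

>>> arm_command --pt "0 0 0" --pt "0 0 0" --pt "0 0 0" --pt "0 0 0" --pt "0 0 0" --spin '[0,0,0,0,0]' --jaw 0

```text
clock: 38.33
eef_pos: [0.4403, 0.2018, 0.0185]
tool_rot: [0.661, 0.75, 0.0, 0.0]
ft_force: [0.3, -1.3, 0.6]
grip_width: 0.013
grasp_force: 59.4
```

>>> arm_command --pt "0 0 0" --pt "0 0 0" --pt "0 0 -0.5" --pt "0 0 -1.5" --pt "0 0 -3" --spin '[0,0,0,0,0]'

```text
clock: 38.95
eef_pos: [0.4393, 0.2015, 0.0485]
tool_rot: [0.661, 0.75, -0.001, -0.0]
ft_force: [0.2, 0.3, -4.1]
grip_width: 0.0126
grasp_force: 58.6
```

>>> arm_command --pt "0 0 -3" --pt "0 0 -7" --pt "0 0 -11" --pt "0 0 -13" --pt "0 0 -13" --spin '[0,0,0,0,0]'

```text
clock: 39.58
eef_pos: [0.4413, 0.2024, 0.1809]
tool_rot: [0.661, 0.75, 0.002, 0.001]
ft_force: [0.3, -0.7, -4.0]
grip_width: 0.013
grasp_force: 58.9
```

>>> arm_command --pt "0 0 0" --pt "0 0 0" --pt "0 0 0" --pt "0 0 0" --pt "0 0 0" --spin '[0,0,0,0,0]'

```text
clock: 40.2
eef_pos: [0.4399, 0.2018, 0.1781]
tool_rot: [0.661, 0.75, -0.0, -0.0]
ft_force: [0.2, -0.3, -4.1]
grip_width: 0.0129
grasp_force: 58.9
```

```bash
python3 w.py wheld platen
python3 - <<'E'
from h import *
o,a=yaw(); c=load('wheld'); W=cloud(c); T=o['eef_pos']
t=np.radians(a); B=np.array([[np.cos(t),np.sin(t),0],[np.sin(t),-np.cos(t),0],[0,0,1]])
d=(W-T)@B.T*1e3
m=(abs(d[...,2]+5)<6)&(abs(d[...,1])<45); m&=d[...,0]>0; P=d[m]
print(m.sum(),np.percentile(P[:,2],[5,50,95]),rect(P/1e3))
A=np.c_[P[:,:2],np.ones(len(P))]; print(np.linalg.lstsq(A,P[:,2],rcond=None)[0])
print('edges',[ (U,np.percentile(P[abs(P[:,0]-U)<6][:,1],[1,99]).round(1)) for U in (60,75,105)],'front',np.percentile(P[:,0],[98,99,99.8]).round(1))
print(o['grip_width'],o['ft_force'],o['ft_torque'])
E
```

```text
40.2 [0.4399 0.2018 0.1781] 97.2
platen [([312, 179], 0.82)] [([316.5, 285.9], 0.55)]
35766 [-6.98508385 -5.90429134 -4.84973278] ((55.11, -0.85), (110.1, 60.5), 0.03)
[-1.24642518e-03 -1.82009789e-03 -5.82849594e+00]
edges [(60, array([-30.2,  28.6])), (75, array([-30.2,  28.6])), (105, array([-30.2,  28.6]))] front [108.5 109.2 109.8]
0.012941599005087599 [ 0.50110913  0.01690901 -3.02710922] [-0.03951133  0.05547277 -0.02556456]
```

View pics/wheld.png

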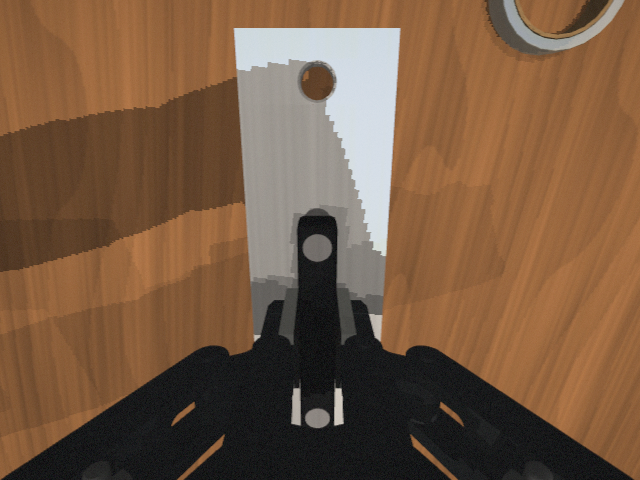

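```bash
python3 -c "
from h import *
go(.4511,-.2162,.13,92.72)"
```

```text
slide cm [-41.61  -4.14   4.83] spin 4.48
```

>>> arm_command --pt "-3 -0.3 0" --pt "-8 -0.8 0" --pt "-13.5 -1.3 0" --pt "-19 -1.9 0" --pt "-24 -2.4 0" --spin '[0.9,1.8,2.7,3.6,4.5]'

```text
clock: 40.98
eef_pos: [0.4463, -0.0411, 0.1786]
tool_rot: [0.691, 0.723, 0.0, 0.0]
ft_force: [0.7, 0.5, -4.0]
grip_width: 0.0127
grasp_force: 58.8
```

>>> arm_command --pt "-5 -0.1 0" --pt "-10 -0.2 0" --pt "-14.5 -0.3 0" --pt "-17 -0.35 0" --pt "-17.7 -0.35 0" --spin '[0,0,0,0,0]'

```text
clock: 41.6
eef_pos: [0.4511, -0.2178, 0.1782]
tool_rot: [0.691, 0.723, 0.0, 0.0]
ft_force: [-0.1, -0.1, -4.3]
grip_width: 0.013
grasp_force: 58.8
```

>>> arm_command --pt "0 0 1.5" --pt "0 0 3.5" --pt "0 0 5" --pt "0 0 5" --pt "0 0 5" --spin '[0,0,0,0,0]'

```text
clock: 42.22
eef_pos: [0.4515, -0.216, 0.1286]
tool_rot: [0.69, 0.724, 0.0, 0.0]
ft_force: [-0.1, 0.5, -3.5]
grip_width: 0.0127
grasp_force: 58.8
```

>>> arm_command --pt "0 0 0" --pt "0 0 0" --pt "0 0 0" --pt "0 0 0" --pt "0 0 0" --spin '[0,0,0,0,0]'

```text
clock: 42.85
eef_pos: [0.4511, -0.2164, 0.1283]
tool_rot: [0.69, 0.724, 0.0, 0.0]
ft_force: [0.5, 0.9, -3.1]
grip_width: 0.0133
grasp_force: 58.8
```

```bash
python3 w.py wover
python3 - <<'E'
from h import *
c=load('wover'); W=cloud(c); o,a=yaw(); T=o['eef_pos']
go(.4511,-.2162,.1105,92.72)
im=c['pixels'][40:140,260:380,::-1]; cv2.imwrite('pics/wover_c.png',cv2.resize(im,None,fx=5,fy=5,interpolation=cv2.INTER_CUBIC))
k=np.zeros((480,640),bool); k[40:140,260:380]=1; k&=(W[...,2]>.05)&(W[...,2]<.085); print(k.sum(),W[k].mean(0) if k.any() else '', np.argwhere(k).mean(0) if k.any() else '')
t=np.radians(a); e=np.array([np.cos(t),np.sin(t),0]); f=np.array([np.sin(t),-np.cos(t),0]); 
ftop=T+92e-3*e+.0001*e-.0008*f; ftop[2]=T[2]-.0065; print('pred hole px',proj(c,ftop))
E
```

```text
42.85 [ 0.4511 -0.2164  0.1283] 92.69
slide cm [0.01 0.   1.78] spin -0.03
327 [ 0.44616489 -0.1244026   0.07593674] [ 88.06727829 316.68807339]
pred hole px [[316.00169131  81.05958741]]
```

View pics/wover_c.png

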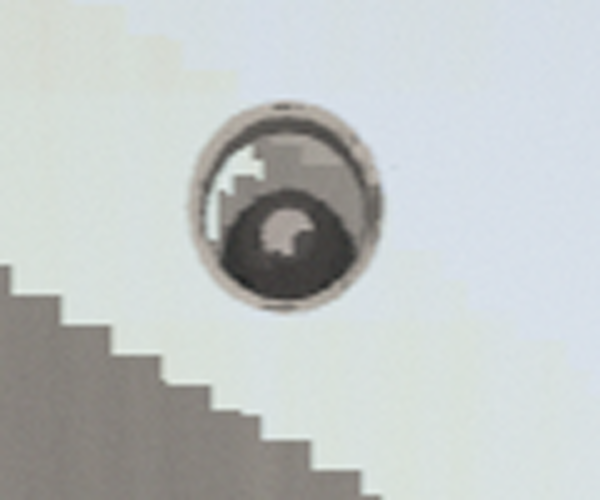

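Run:
```python
from h import *
c=load('wover'); o,a=yaw()
t=np.radians(a); B=np.array([[np.cos(t),np.sin(t),0],[np.sin(t),-np.cos(t),0],[0,0,1]])
W=cloud(c); print('plate top z',np.nanmedian(W[120:140,290:310,2]), 'tip',np.nanpercentile(W[82:92,312:323,2],[50,90,98]))
H=atz(c,[(317.4,81.0)],.1229)[0]
for z in (.079,.080): D=atz(c,[(317.4,86.4)],z)[0]; print('dowel-hole in tool mm',((B@(D-H))*1e3).round(2),H,D)
print(np.degrees(np.arctan2(H[1]+.2163,H[0]-.4502)))
```

```text
plate top z 0.12263463327921044 tip [0.07966622 0.08045269 0.08078238]
dowel-hole in tool mm [ 6.50e-01  2.00e-02 -4.39e+01] [ 0.44649968 -0.12441069  0.1229    ] [ 0.44648775 -0.12376148  0.079     ]
dowel-hole in tool mm [ 5.90e-01  2.00e-02 -4.29e+01] [ 0.44649968 -0.12441069  0.1229    ] [ 0.44649    -0.12381918  0.08      ]
92.30601554433426
```

>>> arm_command --pt "0.03 0 0.4" --pt "0.06 0 1.0" --pt "0.06 0 1.8" --pt "0.06 0 2.6" --pt "0.06 0 2.6" --spin '[0,0,0,0,0]'

```text
clock: 43.52
eef_pos: [0.4503, -0.2153, 0.1012]
tool_rot: [0.69, 0.724, -0.0, -0.001]
ft_force: [-0.5, 0.1, -4.7]
grip_width: 0.0128
grasp_force: 58.8
```

>>> arm_command --pt "0 0 0" --pt "0 0 0" --pt "0 0 0" --pt "0 0 0.2" --pt "0 0 0.4" --spin '[0,0,0,0,0]'

```text
clock: 44.15
eef_pos: [0.4511, -0.2157, 0.0982]
tool_rot: [0.69, 0.724, 0.0, 0.0]
ft_force: [0.3, 1.3, -3.8]
grip_width: 0.013
grasp_force: 58.8
```

```bash
python3 w.py wover2
python3 - <<'E'
from h import *
c=load('wover2'); o,a=yaw(); print(o['ft_force'],o['ft_torque'])
im=c['pixels'][40:140,260:380,::-1]; cv2.imwrite('pics/wover2_c.png',cv2.resize(im,None,fx=5,fy=5,interpolation=cv2.INTER_CUBIC))
E
```

```text
44.15 [ 0.4511 -0.2157  0.0982] 92.7
[-0.80454753  0.63015454 -4.26068602] [-0.00493293  0.02441223 -0.00162548]
```

View pics/wover2_c.png

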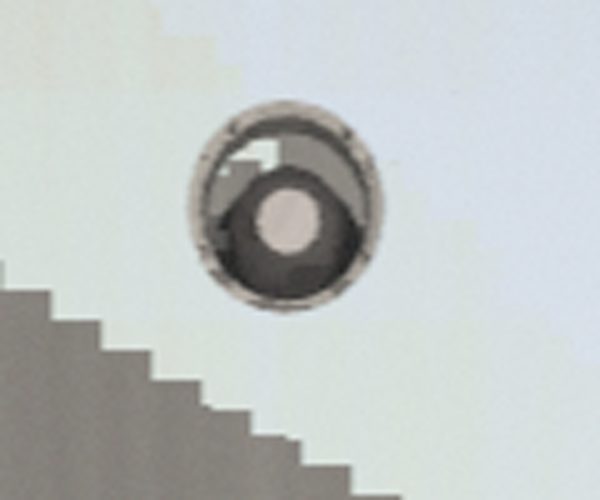

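Run:
```python
from h import *
c=load('wover2'); o,a=yaw()
t=np.radians(a); B=np.array([[np.cos(t),np.sin(t),0],[np.sin(t),-np.cos(t),0],[0,0,1]])
H=atz(c,[(317.4,81.2)],o['eef_pos'][2]-.0057)[0]; D=atz(c,[(317.8,84.2)],.0797)[0]
print('dowel-hole in tool mm',((B@(D-H))*1e3).round(2))
```

```text
dowel-hole in tool mm [ -0.27   0.17 -12.49]
```

Within play (1.5 mm); descending.

>>> arm_command --pt "-0.02 0.01 0.2" --pt "-0.02 0.01 0.5" --pt "-0.02 0.01 0.8" --pt "-0.02 0.01 1.1" --pt "-0.02 0.01 1.4" --spin '[0,0,0,0,0]'

```text
clock: 44.82
eef_pos: [0.4512, -0.2159, 0.0841]
tool_rot: [0.69, 0.724, -0.0, -0.0]
ft_force: [-0.6, 0.4, -4.2]
grip_width: 0.0128
grasp_force: 58.8
```

No contact force; the dowels are in the holes.

>>> arm_command --pt "0 0 0.2" --pt "0 0 0.45" --pt "0 0 0.7" --pt "0 0 0.9" --pt "0 0 1.0" --spin '[0,0,0,0,0]'

```text
clock: 45.45
eef_pos: [0.4512, -0.2159, 0.0742]
tool_rot: [0.69, 0.724, -0.0, -0.0]
ft_force: [0.3, 0.5, -3.8]
grip_width: 0.0129
grasp_force: 58.8
```

>>> arm_command --pt "0 0 0.05" --pt "0 0 0.1" --pt "0 0 0.1" --pt "0 0 0.1" --pt "0 0 0.1" --spin '[0,0,0,0,0]'

```text
clock: 46.08
eef_pos: [0.4513, -0.2159, 0.0735]
tool_rot: [0.69, 0.724, 0.0, 0.0]
ft_force: [-0.7, 1.3, -0.9]
grip_width: 0.0127
grasp_force: 59.1
```

>>> arm_command --pt "0 0 0.03" --pt "0 0 0.05" --pt "0 0 0.05" --pt "0 0 0.05" --pt "0 0 0.05" --spin '[0,0,0,0,0]'

```text
clock: 46.7
eef_pos: [0.4513, -0.216, 0.0735]
tool_rot: [0.69, 0.724, 0.0, 0.0]
ft_force: [-2.9, 1.5, 4.9]
grip_width: 0.013
grasp_force: 60.1
```

>>> arm_command --pt "0 0 0" --pt "0 0 0" --pt "0 0 0" --pt "0 0 0" --pt "0 0 -1.5" --spin '[0,0,0,0,0]' --jaw 6

```text
clock: 47.32
eef_pos: [0.4502, -0.2154, 0.0873]
tool_rot: [0.69, 0.724, -0.0, -0.001]
ft_force: [0.0, 0.0, 0.5]
grip_width: 0.0599
grasp_force: 0.0
```

>>> arm_command --pt "0 0 -4" --pt "0 0 -8" --pt "0 0 -12" --pt "0 0 -14" --pt "0 0 -14" --spin '[0,0,0,0,0]'

```text
clock: 47.95
eef_pos: [0.4525, -0.2165, 0.2306]
tool_rot: [0.69, 0.724, 0.001, 0.003]
ft_force: [0.3, -0.1, -0.8]
grip_width: 0.06
grasp_force: 0.0
```

>>> arm_command --pt "0 0 0" --pt "0 0 0" --pt "0 0 0" --pt "0 0 0" --pt "0 0 0" --spin '[0,0,0,0,0]'

```text
clock: 48.58
eef_pos: [0.4511, -0.2159, 0.2276]
tool_rot: [0.69, 0.724, -0.0, -0.0]
ft_force: [0.3, -0.1, -0.2]
grip_width: 0.0601
grasp_force: 0.0
```

```bash
python3 w.py wfin platen
python3 - <<'E'
from h import *
c=load('wfin'); W=cloud(c); m=comp(W,.0625,.0735,(316,130)); P=W[m]; print('plate top',np.percentile(P[:,2],[5,50,95]),rect(P),m.sum())
A=np.c_[P[:,:2]-P[:,:2].mean(0),np.ones(len(P))]; print('plane',np.linalg.lstsq(A,P[:,2],rcond=None)[0])
E
```

```text
48.575 [ 0.4511 -0.2159  0.2276] 92.7
platen [([315, 196], 0.63)] [([317.4, 208.6], 0.86)]
plate top [0.06665341 0.06783953 0.06901231] ((450.3, -216.45), (220.0, 60.2), 92.64) 15539
plane [-0.00024274 -0.00061038  0.06784118]
```

View pics/wfin.png

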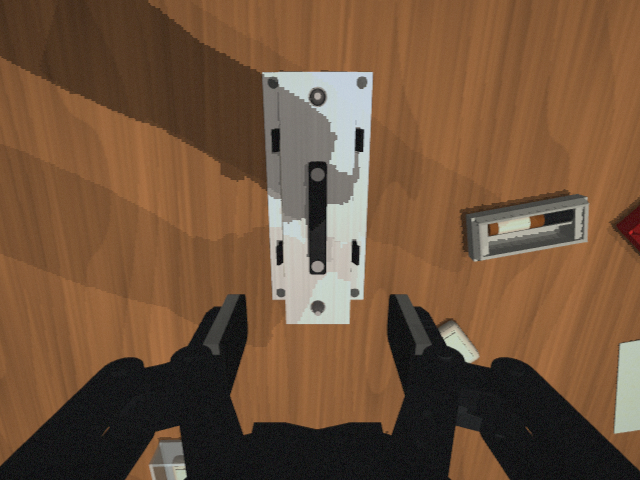

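The plate lies flat: its top measures 67.8 mm with the camera's +0.8 mm bias, so 67 mm, and it is level. Dowels show in both holes at (318,97) and (318,307). Handing in.

```bash
python3 -c "
from workcell import *
print(job_done())"
```

```text
the job is handed in; nothing more can be done
None
```

The gift case is made up in the jig and handed in at about 49 s: base, two-bottle insert and lid seated in order, with the pressing plate flat on the lid over both dowels.

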